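Lock down the thread stand on the corner shelf

TASK

The thread stand on the shelf has worked loose. First take every thread bobbin up off its spindle and put it in the shallow tray; then use the flat cam key to turn both slotted brass cams on the stand clockwise, each until it seats fully home. Finally slide the key's blade back into the slot of its wooden block, right down, and leave the jar, the tea glass and the hanger where they are.

Things in the scene. Friction and masses are not known exactly. Their poses are not given: they have to be found in the camera images.
- stand: Thread stand, fixed to the shelf: wooden board 130 (x) x 340 (y) x 18 mm (z). Origin at the centre of its underside on the shelf; z up, y along the row. Four upright steel spindles, 9 mm across, rise 55 mm from the board's top (tips 73 mm above the shelf) at x = 0, y = -84, -28, 28 and 84 mm. Two slotted cams at x = 0, y = -138 and +138 mm.
- bobbin0: Wound thread bobbin, a 40 mm diameter, 40 mm high reel with a 14 mm bore through it, about 60 g. Origin at the centre of its underside, z along its bore. It stands on the board over one of the spindles (2.5 mm play all round); the spindle's tip sticks out 15 mm above it. It must be lifted 55 mm to come free. May be absent (None).
- bobbin1: Wound thread bobbin, a 40 mm diameter, 40 mm high reel with a 14 mm bore through it, about 60 g. Origin at the centre of its underside, z along its bore. It stands on the board over one of the spindles (2.5 mm play all round); the spindle's tip sticks out 15 mm above it. It must be lifted 55 mm to come free. May be absent (None).
- bobbin2: Wound thread bobbin, a 40 mm diameter, 40 mm high reel with a 14 mm bore through it, about 60 g. Origin at the centre of its underside, z along its bore. It stands on the board over one of the spindles (2.5 mm play all round); the spindle's tip sticks out 15 mm above it. It must be lifted 55 mm to come free. May be absent (None).
- bobbin3: Wound thread bobbin, a 40 mm diameter, 40 mm high reel with a 14 mm bore through it, about 60 g. Origin at the centre of its underside, z along its bore. It stands on the board over one of the spindles (2.5 mm play all round); the spindle's tip sticks out 15 mm above it. It must be lifted 55 mm to come free. May be absent (None).
- tray: Shallow open plywood tray, loose, about 0.7 kg: 220 (x) x 160 (y) x 35 mm high outside, walls and floor 6 mm thick. Origin at the centre of its underside. May stand left or right of the stand.
- holder: Dark wooden key block, loose, about 0.7 kg: 100 (x) x 70 (y) x 50 mm high. Origin at the centre of its underside. In the middle of its top is an upright slot, 28 mm long (x) and 7 mm wide (y), 40 mm deep (slot floor 10 mm above the underside), mouth bevelled 3 mm. Stands on the side opposite the tray.
- key: Flat cam key, about 70 g, standing blade down in the block's slot at the start. Origin at the centre of the blade's lower end; z runs up to the handle, x along the blade's width, y across its thickness. Steel blade 24 (x) x 4 (y) mm, bare for 55 mm; above it a flat black handle 36 (x) x 14 (y) mm from z = 55 to z = 105 mm. Both faces and both edges alike.
- cam_l (a joint): Cam cam_l (at the stand's +y end, y = +138 mm): angle turned clockwise seen from above, rad. 0: the slot lies along the stand's x axis (across the board); 1.571: fully home against a hard stop, slot along the stand's y axis (along the row). The slot's direction is the stand's yaw minus this value. It starts somewhere between 0 and 0.3, turns stiffly (about 0.06 N m) and stays where it is left.
- cam_l_slot (a point): Point on the turning axis of the +y cam, on the floor of its slot, 22 mm above the shelf. The brass head is a 41 mm disc inside a fixed dark steel collar (inside 42 mm, outside 50 mm across); head and collar tops are about flush, 13 mm above the stand's board, so the head cannot be gripped. The slot runs right across the head: 7 mm wide, 9 mm deep, its mouth bevelled to 13 mm wide.
- cam_r (a joint): Cam cam_r (at the stand's -y end, y = -138 mm): angle turned clockwise seen from above, rad. 0: the slot lies along the stand's x axis (across the board); 1.571: fully home against a hard stop, slot along the stand's y axis (along the row). The slot's direction is the stand's yaw minus this value. It starts somewhere between 0 and 0.3, turns stiffly (about 0.06 N m) and stays where it is left.
- cam_r_slot (a point): Point on the turning axis of the -y cam, on the floor of its slot, 22 mm above the shelf. The brass head is a 41 mm disc inside a fixed dark steel collar (inside 42 mm, outside 50 mm across); head and collar tops are about flush, 13 mm above the stand's board, so the head cannot be gripped. The slot runs right across the head: 7 mm wide, 9 mm deep, its mouth bevelled to 13 mm wide.
- button_jar: Bystander: glass jar of buttons with a screw-top lid, 74 mm across, 101 mm high. Origin at the centre of its underside.
- tea_glass: Bystander: tea glass, 60 mm across, 85 mm high. Origin at the centre of its underside.
- hanger: Bystander: pink plastic hanger lying flat, 380 mm wide (y) and 9 mm high; origin on the shelf below the bend of its steel hook, the shoulders 45 to 130 mm towards +x of it.
There are look-alikes about, which are no part of the job. Leave any orange or turquoise look-alike of the bobbin3 alone. Of the things that look like the key, the middle-sized one is meant.

How it is judged:
On the way, in this order (a step that is already met when the one before it is completed fails the run):
1. every bobbin is off its spindle and in the tray (x of bobbin0 in the frame of tray between -0.1 and 0.1 m and y of bobbin0 in the frame of tray between -0.07 and 0.07 m and z of bobbin0 in the frame of tray between 0 and 0.032 m and x of bobbin1 in the frame of tray between -0.1 and 0.1 m and y of bobbin1 in the frame of tray between -0.07 and 0.07 m and z of bobbin1 in the frame of tray between 0 and 0.032 m and x of bobbin2 in the frame of tray between -0.1 and 0.1 m and y of bobbin2 in the frame of tray between -0.07 and 0.07 m and z of bobbin2 in the frame of tray between 0 and 0.032 m and x of bobbin3 in the frame of tray between -0.1 and 0.1 m and y of bobbin3 in the frame of tray between -0.07 and 0.07 m and z of bobbin3 in the frame of tray between 0 and 0.032 m), for 0.2 s.
2. both cams are fully home, the key's blade in the slot of one of them (value of joint each of cam_l, cam_r above 1.47 rad and ((horizontal distance between key and cam_l_slot below 0.012 m and z of key in the frame of cam_l_slot below 0.005 m) or (horizontal distance between key and cam_r_slot below 0.012 m and z of key in the frame of cam_r_slot below 0.005 m))), for 0.2 s.
At the end, for the whole second after the job is handed in: Every bobbin present is in the tray (x within 100 mm, y within 70 mm of its middle, origin under 32 mm up); both cams past 1.47 rad; the key upright (0.15 rad) in the block's slot, blade end under 13 mm above the block's underside, within 6 mm (x), 5 mm (y) of its middle; all at rest (all of step 1 and value of joint each of cam_l, cam_r above 1.47 rad and x of key in the frame of holder between -0.006 and 0.006 m and y of key in the frame of holder between -0.005 and 0.005 m and z of key in the frame of holder below 0.013 m and angle between key's own z axis and vertical below 0.15 rad and linear speed of each of bobbin0, bobbin1, bobbin2, bobbin3, tray, holder, key below 0.02 m/s); the robot touches nothing.
It fails at once if the button jar is pushed more than 30 mm from its place (distance of button_jar from where it was at the start of the episode above 0.03 m).
It fails at once if the tea glass is pushed more than 30 mm from its place (distance of tea_glass from where it was at the start of the episode above 0.03 m).
It fails at once if the hanger is pushed more than 30 mm from its place (distance of hanger from where it was at the start of the episode above 0.03 m).
Of bobbin0, bobbin1, bobbin2, bobbin3 only 2 to 4 are there at a start; the rules pass over those that are not, and their reading is None.
At some moment in a run one of tray, holder may be knocked a few centimetres aside while the robot is not near it.
It also fails if it takes over 210 s, if anything falls off the work surface, if the arm or the gripper's body presses on something with over 40 N, if the wrist force passes 120 N, or if a joint passes its speed limit or range.

ROBOT

A 6-joint arm with a two-finger parallel gripper is mounted at the origin on the work surface. World frame = base frame: x ahead of the robot, y to its left, z up, the work surface at z = 0. Lengths are in m, angles in rad, forces in N, time in s.
With the tool pointing down it reaches from about 0.35 to 0.925 m from the base axis. Payload 6.4 kg.
Tool frame: the origin (TCP) lies at the very end of the fingers, on their centre line; the grasp point (between the pads) lies 19 mm behind it (pinch_z is the z of the grasp point in the tool frame, in m); z points along the fingers, y is the line along which they close (so a half turn about z gives the same grasp; the last joint's range is limited). The gripper opens to 94 mm and grips with 3 to 60 N. Pads are 16 mm wide; open, the fingers measure 119 mm over their backs; the gripper's body (75 mm by 177 mm) begins 78 mm behind the grasp point.
Start: joints at [1.036, 0.245, 1.558, -0, 1.339, -0.174], TCP at [0.229, 0.608, 0.183] pointing down, gripper open.
Joint ranges: [-3.13, 3.13], [-1.02, 2.26], [0.13, 2.54], [-0.95, 4.09], [0.21, 2.88], [-2.74, 2.74]. Speed limits (rad/s): [2.57, 2.57, 3.14, 3.14, 3.14, 3.14].

INTERFACE

Orientations are given as a unit quaternion [w, x, y, z].
In Python, from workcell import * gives the robot as it stands.
- The arm moves only by the shell command python3 -m creep 'ROWS' [FORCE]. ROWS is JSON, a list that holds one entry, the list of rows, each a list of 7 numbers: the turn, a rotation vector about the tool's x, y, z as a fraction of full scale, then the shift along the tool's x, y, z as a fraction of full scale, then the finger opening in mm, from 0 to 94. A call has 1 to 20 rows; each row shifts and turns the commanded pose from where the row before left it, along the tool's axes as they then stand; what a row does not reach is not made up. Full scale, the value 1, is 0.5 m for a shift and 60 degrees for a turn. A row lasts 1/12 s, in which the tool goes at most 41.7 mm and 7.16 degrees, less where a joint would pass 70% of its speed; a pose out of reach is approached as far as the arm can. A call with a number of a shift or a turn outside -1 to 1 is refused whole. A call with a gripper value outside its range is refused whole. The fingers move at their own pace and stop on an object; FORCE is the grip in N (left out, the last holds). Time passes only in rows, so rows that do not move let the fingers close. It gives the time, the measured TCP pose, the force, the opening and the grip force at its end, in the units of the state.
- observe(): the state, without advancing time (a new reading comes with each control period).
- camera(name): name is "side" or "top" or "wrist"; returns (picture, depth): 480x640x3 uint8, red, green, blue; 480x640 float32, m along the optical axis (not along the pixel's ray), 0 where there is no reading.
- calibration(name): a dict with "mtx" (3x3 intrinsics, pixels), "origin" and "attitude" of the camera in the world. Camera axes: x right, y up, looking along -z (the intrinsics and any distortion apply to the point x, -y, -z); pixel columns grow to the right and rows downward; lengths in m; the calibration is good to about 2 mm. A picture is of the moment at which its call begins: read the wrist's pose just before it. calibration takes no time and is no camera call; for the wrist camera it gives the pose at the moment of the call.
- sign_off(): hands the job in; it is judged then, once.
The state is a dict: "time_s": time; "joint_positions": joint angles; "joint_velocities": joint speeds; "joint_efforts": joint torques, N m; "position": TCP position; "orientation": TCP orientation; "force": force on the tool from outside, world axes, zero at the start; "wrist_torque": the same for the moment, N m; "finger_gap": finger opening in m; "gripper_force": force on a finger pad.
Only numpy, scipy, OpenCV 4.12 (cv2) and the standard library are available. Lean on these libraries where they do the work, as an engineer would, in place of code of your own. Each camera call takes 0.05 s, during which the arm holds its last target. There are 200 camera calls.

## Working session

There is one attempt and no reset: what is moved stays moved. The work goes in short steps, Python scripts to look and compute and a shell command to move; the robot and the scene stay as the last step left them, time stands still between calls to the robot, and variables do not carry over. Pictures are saved under pics/ and viewed, at most 14 in all, crops included, and the job is handed in when it is done.

```bash
ls; mkdir -p pics; cat > h.py <<'E'
from workcell import *
import numpy as np, cv2
from scipy.spatial.transform import Rotation as R
def rot(q):
    q=np.array(q,float)
    return q if q.shape==(3,3) else R.from_quat(q[[1,2,3,0]]).as_matrix()
def snap(name,save=None):
    c=calibration(name); im,d=camera(name)
    if save: cv2.imwrite('pics/'+save+'.png',im[:,:,::-1])
    np.savez('last_'+name,im=im,d=d,K=c['mtx'],o=c['origin'],A=rot(c['attitude']))
    return im,d,c
def load(name): return np.load('last_'+name+'.npz')
def ray(L,u,v):
    K=L['K'];r=np.array([(u-K[0,2])/K[0,0],-(v-K[1,2])/K[1,1],-1.])
    return L['o'],L['A']@r
def onplane(L,u,v,z):
    o,r=ray(L,u,v); return o+r*(z-o[2])/r[2]
def cloud(L):
    d=L['d'];v,u=np.mgrid[:480,:640];K=L['K']
    P=np.stack([(u-K[0,2])/K[0,0]*d,-(v-K[1,2])/K[1,1]*d,-d],-1)
    return P@L['A'].T+L['o']
E
python3 - <<'E'
from h import *
print(observe())
for n in ('top','side','wrist'):
    im,d,c=snap(n,n+'0'); print(n,c)
E
```

```text
pics
{'time_s': 0.0, 'joint_positions': array([ 1.03588782e+00,  2.45787244e-01,  1.55897999e+00, -2.21389753e-05,
        1.33870540e+00, -1.74089361e-01]), 'joint_velocities': array([-1.04686755e-03, -5.68809099e-05, -4.29499902e-04, -6.40219167e-06,
       -3.95121818e-04, -1.25053502e-03]), 'joint_efforts': array([ 5.64364072e-04, -4.15829694e+01, -3.14603376e+01,  6.84897113e-02,
        3.32453800e-02, -1.60002005e-04]), 'position': array([0.22914292, 0.6075942 , 0.18178086]), 'orientation': array([-3.16189077e-04,  1.79429920e-01,  9.83770309e-01, -8.85280185e-04]), 'force': array([-9.85867151e-01, -1.00151344e-01, -8.80607360e-04]), 'wrist_torque': array([-0.01059486,  0.01792802, -0.03114648]), 'gripper_force': 0.0, 'finger_gap': 0.09383627884575879}
top {'mtx': array([[546.44325843,   0.        , 325.64071104],
       [  0.        , 546.44325843, 249.64469144],
       [  0.        ,   0.        ,   1.        ]]), 'origin': array([0.42814229, 0.04766412, 1.38263121]), 'attitude': array([ 0.71332037,  0.04181656, -0.03714145, -0.69860285])}
side {'mtx': array([[474.06867726,   0.        , 320.26786834],
       [  0.        , 474.06867726, 232.11752317],
       [  0.        ,   0.        ,   1.        ]]), 'origin': array([0.35621095, 0.7161789 , 0.68212321]), 'attitude': array([-0.13389751, -0.06636617,  0.40461828,  0.90219235])}
wrist {'mtx': array([[348.79118665,   0.        , 319.94758176],
       [  0.        , 348.79118665, 239.57868048],
       [  0.        ,   0.        ,   1.        ]]), 'origin': array([0.16674429, 0.63176452, 0.38412629]), 'attitude': array([ 0.81677154, -0.09491221, -0.06392681,  0.56549915])}
```

View pics/top0.png

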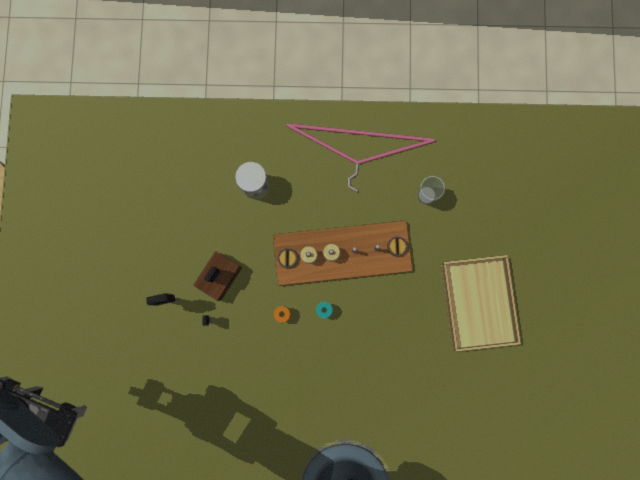

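View pics/side0.png

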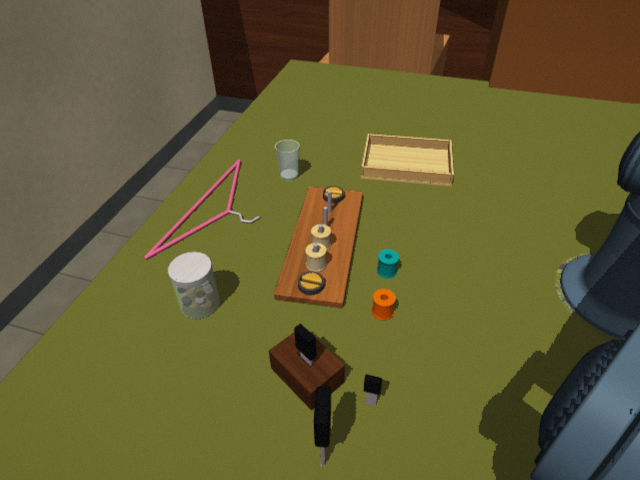

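Top view: two cream bobbins at (309,255) and (332,253), empty spindles at (355,250) and (377,247), cams at (288,258) and (397,246), tray at (482,303), holder with key at (216,275).
What could be mistaken:
- **Bobbins:** orange (282,314) and turquoise (324,310) are decoys and stay put. The two cream ones are the targets.
- **Keys:** large (160,299), small (206,321), and the one in the block at (212,274), which is the middle-sized one I want.

```bash
cat >> h.py <<'E'
def blob(L,hsvlo,hsvhi,zlo,zhi,box=None,amin=20):
    "components by colour and depth height; prints centroid px, world mean, min-area rect in the world"
    hsv=cv2.cvtColor(L['im'],cv2.COLOR_RGB2HSV);P=cloud(L)
    m=cv2.inRange(hsv,hsvlo,hsvhi)>0; m&=(P[...,2]>zlo)&(P[...,2]<zhi)&(L['d']>0)
    if box: 
        b=np.zeros_like(m);b[box[1]:box[3],box[0]:box[2]]=1;m&=b
    n,lab,st,ce=cv2.connectedComponentsWithStats(m.astype(np.uint8))
    out=[]
    for i in range(1,n):
        if st[i,4]<amin: continue
        Q=P[lab==i];(c,s,a)=cv2.minAreaRect((Q[:,:2]*1000).astype(np.float32))
        print('px',ce[i].round(1),'n',st[i,4],'mean',Q.mean(0).round(4),'zmed',np.median(Q[:,2]).round(4),'rect',np.round(c,1),np.round(s,1),round(a,1))
        out.append((ce[i],Q))
    return out
E
python3 - <<'E'
from h import *
for n in ('top','side'):
    L=load(n);hsv=cv2.cvtColor(L['im'],cv2.COLOR_RGB2HSV)
    A=(0,0,0);B=(180,255,255)
    bx={'top':[(265,225,415,290),(185,245,245,305),(435,250,530,355),(140,285,215,330)],'side':[(270,180,365,305),(260,310,350,410),(355,130,460,190),(300,370,390,470)]}[n]
    print(n)
    for z0,z1 in((.004,.025),(.05,.064),(.066,.09)): print(z0);blob(L,A,B,z0,z1,bx[0],6)
    print('holder');blob(L,A,B,.04,.056,bx[1]);print('key');blob(L,A,B,.07,.15,bx[1],8)
    print('tray rim');blob(L,A,B,.028,.045,bx[2])
    print('fakekeys');blob(L,A,B,.03,.2,bx[3],8)
E
```

```text
top
0.004
px [342.1 253.2] n 5754 mean [0.5732 0.0167 0.018 ] zmed 0.0181 rect [575.2  19.5] [142.1 350.7] 7.0
px [396.9 242.7] n 28 mean [ 0.602  -0.1199  0.0218] zmed 0.022 rect [ 601.4 -119. ] [25.8  7.9] 1.0
px [286.9 257.5] n 44 mean [0.5591 0.1548 0.0217] zmed 0.0218 rect [557.6 155.6] [40.6  7.5] 1.9
px [397.3 251.7] n 9 mean [ 0.5793 -0.1212  0.022 ] zmed 0.0223 rect [ 578.6 -120.6] [ 4.7 10.4] 88.7
0.05
px [330.8 251.7] n 177 mean [0.5719 0.0455 0.0583] zmed 0.0585 rect [572.2  44.9] [37.3 39. ] 1.5
px [308.2 254.1] n 186 mean [0.5648 0.1004 0.0584] zmed 0.0586 rect [565.1 100.5] [38.7 38.1] 44.8
0.066
px [377.  246.2] n 10 mean [ 0.5859 -0.0658  0.073 ] zmed 0.0733 rect [585.5 -65.8] [6.6 5. ] 1.3
px [353.9 248.6] n 11 mean [ 0.5788 -0.0102  0.0727] zmed 0.0724 rect [579.  -10.4] [7.5 4.8] 5.6
px [331.  251.2] n 10 mean [0.5716 0.0449 0.0715] zmed 0.0724 rect [571.1  44.9] [6.7 4.8] 1.1
px [307.9 253.6] n 11 mean [0.5645 0.1005 0.0718] zmed 0.0714 rect [564.9 100.3] [7.3 5. ] 2.6
holder
px [216.4 275.6] n 1029 mean [0.5084 0.3238 0.0498] zmed 0.0499 rect [509.2 325.4] [71.5
[... 1467 characters left out ...]
[0.5629 0.1017 0.0718] zmed 0.073 rect [563.  101.2] [5.8 7.2] 17.7
holder
px [306.8 364.7] n 2272 mean [0.5034 0.335  0.0504] zmed 0.0509 rect [508.  324.4] [ 72.2 102.4] 59.5
key
px [305.2 341.8] n 542 mean [0.5058 0.3299 0.1003] zmed 0.1036 rect [507.7 325.8] [14.6 36.6] 61.0
px [322.7 398.4] n 351 mean [0.4477 0.4306 0.1432] zmed 0.1434 rect [448.4 429.6] [18.5 32.6] 16.4
tray rim
px [409.  156.1] n 840 mean [ 0.4517 -0.3195  0.0338] zmed 0.0345 rect [ 455.4 -326.3] [219.7 168.8] 7.4
fakekeys
px [319.9 401.2] n 1794 mean [0.46   0.4058 0.0915] zmed 0.0895 rect [472.1 394.1] [ 65.1 143.9] 6.6
px [372.4 385. ] n 313 mean [0.399  0.3463 0.0607] zmed 0.0633 rect [399.3 344.1] [24.8 10.8] 4.8
```

```bash
python3 - <<'E'
from h import *
L=load('top');im=L['im']
a=cv2.resize(im[225:290,265:415,::-1],(750,325),interpolation=cv2.INTER_CUBIC)
b=cv2.resize(im[245:330,140:245,::-1],(309,250),interpolation=cv2.INTER_CUBIC)
c=np.zeros((580,750,3),np.uint8);c[:325]=a;c[326:576,:309]=b
L=load('side');b=cv2.resize(L['im'][310:410,250:400,::-1],(375,250),interpolation=cv2.INTER_CUBIC);c[326:576,320:695]=b
cv2.imwrite('pics/crop1.png',c)
E
```

```text
(no output)
```

View pics/crop1.png

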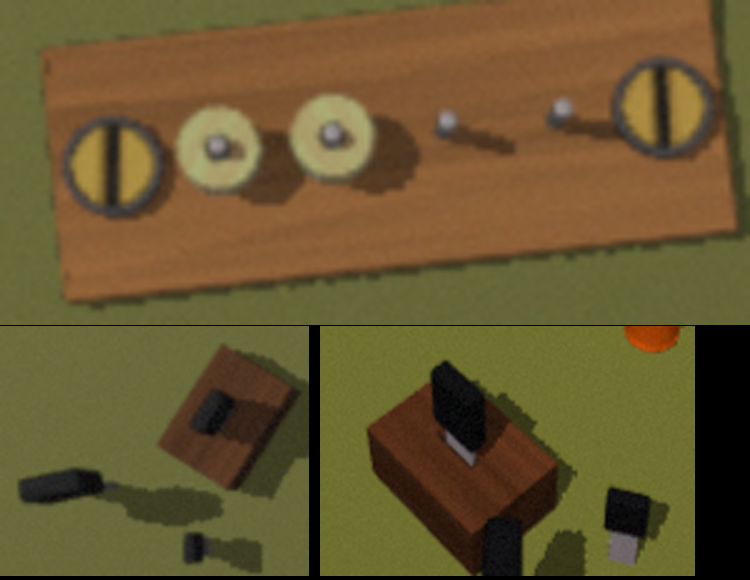

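The crop confirms it: cream bobbins sit on the two +y spindles, both cam slots lie roughly across the board, and the middle-sized key stands in the block, upright. Heights from both views match the text: spindle tips 73 mm, bobbin tops 58 mm, block top 50 mm, key top 113–115 mm. I'll turn the tool first, then go over the first bobbin.

```bash
cat >> h.py <<'E'
def need(x,y,z,yang=None):
    "prints what is left, in tool axes as a fraction of full scale; yang = wanted world angle of tool y, deg"
    s=observe();M=rot(s['orientation']);d=M.T@(np.array([x,y,z])-s['position'])
    a=np.degrees(np.arctan2(M[1,1],M[0,1]));t=None
    if yang is not None: t=-((yang-a+180)%360-180)
    tilt=np.degrees(np.arccos(-M[2,2]))
    print('t',round(s['time_s'],2),'pos',s['position'].round(4),'yang',a.round(2),'tilt',tilt.round(2),'| shift fs',(d/.5).round(4),'turn fs',None if t is None else round(t/60,4),'F',s['force'].round(1),'gap',round(s['finger_gap']*1e3,1),'q6',s['joint_positions'][5].round(2))
E
python3 -m creep '[[[0,0,0.115,0,0,0,94],[0,0,0.115,0,0,0,94],[0,0,0.115,0,0,0,94],[0,0,0.115,0,0,0,94],[0,0,0.115,0,0,0,94],[0,0,0.115,0,0,0,94],[0,0,0.115,0,0,0,94],[0,0,0.115,0,0,0,94],[0,0,0.115,0,0,0,94],[0,0,0,0,0,0,94]]]'
python3 -c "
from h import *
need(.5645,.1005,.18,7.3)"
```

```text
time_s: 0.98
position: [0.2294, 0.6079, 0.1824]
orientation: [0.0, 0.662, 0.75, -0.0]
force: [0.3, 0.6, -0.0]
finger_gap: 0.0938
gripper_force: 0.0
t 0.98 pos [0.2294 0.6079 0.1824] yang 7.12 tilt 0.05 | shift fs [-1.09    0.5394  0.0052] turn fs -0.0031 F [ 0.3  0.6 -0. ] gap 93.8 q6 0.91
```

```bash
python3 -m creep '[[[0,0,0,-0.0606,0.03,0,94],[0,0,0,-0.0606,0.03,0,94],[0,0,0,-0.0606,0.03,0,94],[0,0,0,-0.0606,0.03,0,94],[0,0,0,-0.0606,0.03,0,94],[0,0,0,-0.0606,0.03,0,94],[0,0,0,-0.0606,0.03,0,94],[0,0,0,-0.0606,0.03,0,94],[0,0,0,-0.0606,0.03,0,94],[0,0,0,-0.0606,0.03,0,94],[0,0,0,-0.0606,0.03,0,94],[0,0,0,-0.0606,0.03,0,94],[0,0,0,-0.0606,0.03,0,94],[0,0,0,-0.0606,0.03,0,94],[0,0,0,-0.0606,0.03,0,94],[0,0,0,-0.0606,0.03,0,94],[0,0,0,-0.0606,0.03,0,94],[0,0,0,-0.0606,0.03,0,94],[0,0,0,0,0,0,94],[0,0,0,0,0,0,94]]]' 
python3 - <<'E'
from h import *
need(.5645,.1005,.18,7.3)
snap('wrist','w1'); L=load('wrist'); print(L['o'])
A=(0,0,0);B=(180,255,255)
for z0,z1 in((.052,.062),(.066,.08)): print(z0);blob(L,A,B,z0,z1,None,15)
E
```

```text
time_s: 2.65
position: [0.5663, 0.0998, 0.1825]
orientation: [-0.0, 0.661, 0.75, -0.0]
force: [0.6, 0.9, -0.5]
finger_gap: 0.0939
gripper_force: 0.0
t 2.65 pos [0.5663 0.0998 0.1825] yang 7.21 tilt 0.04 | shift fs [ 0.0018 -0.0034  0.0051] turn fs -0.0014 F [ 0.6  0.9 -0.5] gap 93.9 q6 -0.15
[0.55725655 0.16572221 0.38476411]
0.052
px [507.8 102.8] n 441 mean [0.7151 0.233  0.0569] zmed 0.057 rect [720.4 236.6] [26.  68.5] 16.1
px [317.5 227. ] n 1189 mean [0.5623 0.1013 0.0586] zmed 0.0586 rect [562.3 101. ] [39.2 39. ] 52.9
px [317.8 224. ] n 20 mean [0.5622 0.1041 0.0573] zmed 0.0574 rect [562.2 103.4] [8.7 3.8] 2.4
px [317.6 282.1] n 1095 mean [0.5694 0.0462 0.0585] zmed 0.0586 rect [569.3  45.7] [38.8 39.5] 7.4
px [318.  331.1] n 41 mean [ 0.5765 -0.007   0.0572] zmed 0.0573 rect [576.7  -7.4] [4.  8.4] 89.3
px [318. 379.] n 49 mean [ 0.5834 -0.0626  0.0569] zmed 0.0571 rect [583.5 -63. ] [8.6 4.8] 5.8
0.066
px [518.2  99.7] n 719 mean [0.7153 0.2331 0.0732] zmed 0.0733 rect [721.6 236.4] [28.4 69.6] 17.7
px [317.4 229.8] n 82 mean [0.5624 0.1016 0.0724] zmed 0.0728 rect [562.4 101.2] [8.4 8.5] 52.6
px [317.6 286.8] n 81 mean [0.5694 0.0466 0.0721] zmed 0.0728 rect [569.4  46. ] [8.2 8.1] 67.6
px [317.8 389. ] n 84 mean [ 0.5835 -0.064   0.0715] zmed 0.0725 rect [583.8 -64.5] [8.3 8. ] 8.4
```

View pics/w1.png

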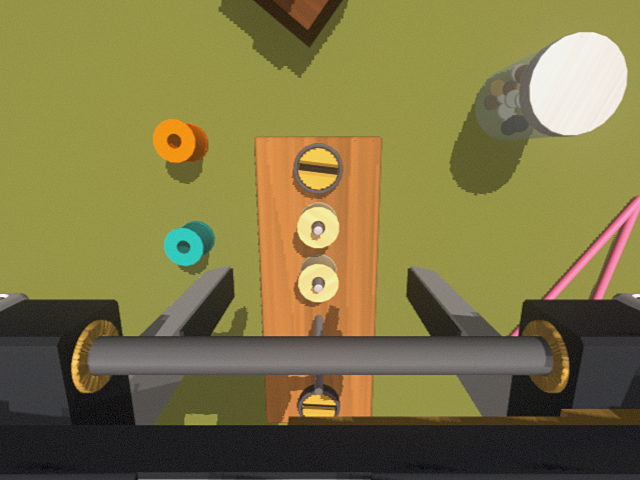

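The wrist view agrees with the other two: bobbins at (317,227) and (318,282), i.e. about (0.563,0.101) and (0.570,0.046), tops at 58.6 mm. Cams show at (318,168) and (319,404). Descending onto the first bobbin.

```bash
python3 -m creep '[[[0,0,0,0.0032,-0.0062,0.03,94],[0,0,0,0,0,0.04,94],[0,0,0,0,0,0.04,94],[0,0,0,0,0,0.04,94],[0,0,0,0,0,0.04,94],[0,0,0,0,0,0.04,94],[0,0,0,0,0,0.03,94],[0,0,0,0,0,0.03,94],[0,0,0,0,0,0.027,94],[0,0,0,0,0,0,94],[0,0,0,0,0,0,38],[0,0,0,0,0,0,34],[0,0,0,0,0,0,34],[0,0,0,0,0,0,34],[0,0,0,0,0,0,34],[0,0,0,0,0,0,34],[0,0,0,0,0,0,34],[0,0,0,0,0,0,34]]]' 15
python3 -c "
from h import *
need(.5630,.1010,.024,7.3)"
```

```text
time_s: 4.2
position: [0.5627, 0.1022, 0.0245]
orientation: [0.0, 0.661, 0.75, 0.0]
force: [-0.4, -0.0, -0.2]
finger_gap: 0.0437
gripper_force: 0.0
t 4.2 pos [0.5627 0.1022 0.0245] yang 7.23 tilt 0.01 | shift fs [-0.0025  0.0002  0.001 ] turn fs -0.0012 F [-0.4 -0.  -0.2] gap 43.7 q6 -0.14
```

```bash
python3 -m creep '[[[0,0,0,0,0,0,34],[0,0,0,0,0,0,34],[0,0,0,0,0,0,34],[0,0,0,0,0,0,34],[0,0,0,0,0,-0.02,34],[0,0,0,0,0,-0.02,34],[0,0,0,0,0,-0.02,34],[0,0,0,0,0,-0.02,34],[0,0,0,0,0,-0.02,34],[0,0,0,0,0,-0.02,34],[0,0,0,0,0,-0.02,34],[0,0,0,0,0,-0.02,34],[0,0,0,0,0,-0.02,34],[0,0,0,0,0,-0.02,34],[0,0,0,0,0,0,34]]]' 15
python3 -c "
from h import *
need(.5630,.1010,.124,7.3)
c=snap('top')
L=load('top');A=(0,0,0);B=(180,255,255)
print('tray rim');blob(L,A,B,.028,.045,(400,230,600,380),300)
"
```

```text
time_s: 5.45
position: [0.5643, 0.1023, 0.1272]
orientation: [0.002, 0.661, 0.75, 0.001]
force: [0.2, -0.6, -0.1]
finger_gap: 0.0399
gripper_force: 15.0
t 5.45 pos [0.5643 0.1023 0.1272] yang 7.23 tilt 0.24 | shift fs [-0.0022 -0.0028  0.0063] turn fs -0.0012 F [ 0.2 -0.6 -0.1] gap 39.9 q6 -0.14
tray rim
px [481.8 303.1] n 855 mean [ 0.4559 -0.3275  0.0343] zmed 0.0344 rect [ 457.3 -326.7] [220.2 162.9] 7.6
```

```bash
python3 -m creep '[[[0,0,0,-0.055,-0.028,0,34],[0,0,0,-0.055,-0.028,0,34],[0,0,0,-0.055,-0.028,0,34],[0,0,0,-0.055,-0.028,0,34],[0,0,0,-0.055,-0.028,0,34],[0,0,0,-0.055,-0.028,0,34],[0,0,0,-0.055,-0.028,0,34],[0,0,0,-0.055,-0.028,0,34],[0,0,0,-0.055,-0.028,0,34],[0,0,0,-0.055,-0.028,0,34],[0,0,0,-0.055,-0.028,0,34],[0,0,0,-0.055,-0.028,0,34],[0,0,0,-0.055,-0.028,0,34],[0,0,0,-0.055,-0.028,0,34],[0,0,0,-0.055,-0.028,0,34],[0,0,0,0,0,0,34],[0,0,0,0,0,0,34]]]' 15
python3 -c "
from h import *
need(.407,-.333,.015,7.4)
snap('wrist')
L=load('wrist');A=(0,0,0);B=(180,255,255)
print('tray rim');blob(L,A,B,.028,.042,None,300)
"
```

```text
time_s: 6.92
position: [0.4054, -0.334, 0.1237]
orientation: [-0.001, 0.662, 0.749, 0.0]
force: [-0.3, 0.7, -0.5]
finger_gap: 0.0397
gripper_force: 15.0
t 6.92 pos [ 0.4054 -0.334   0.1237] yang 7.07 tilt 0.09 | shift fs [0.0012 0.0035 0.2173] turn fs -0.0054 F [-0.3  0.7 -0.5] gap 39.7 q6 -1.03
tray rim
px [599.5  10. ] n 1156 mean [ 0.5912 -0.1348  0.0306] zmed 0.0307 rect [ 591.8 -135.8] [46.3 16.6] 7.3
px [395.8 183.4] n 4760 mean [ 0.4614 -0.2822  0.0343] zmed 0.0347 rect [ 453.3 -316.8] [220.6 141.1] 7.4
```

```bash
python3 -m creep '[[[0,0,0,0.001,0.0035,0.025,34],[0,0,0,0,0,0.025,34],[0,0,0,0,0,0.025,34],[0,0,0,0,0,0.025,34],[0,0,0,0,0,0.025,34],[0,0,0,0,0,0.025,34],[0,0,0,0,0,0.025,34],[0,0,0,0,0,0.02,34],[0,0,0,0,0,0.012,34],[0,0,0,0,0,0.009,34],[0,0,0,0,0,0,34],[0,0,0,0,0,0,60],[0,0,0,0,0,0,60],[0,0,0,0,0,0,60],[0,0,0,0,0,0,60],[0,0,0,0,0,0,60],[0,0,0,0,0,-0.03,60],[0,0,0,0,0,-0.04,60],[0,0,0,0,0,-0.06,60],[0,0,0,0,0,-0.06,60]]]' 15
python3 -c "
from h import *
need(.570,.046,.127,7.3)
"
```

```text
time_s: 8.63
position: [0.4074, -0.332, 0.1119]
orientation: [-0.001, 0.661, 0.75, 0.0]
force: [-0.1, -0.9, -0.6]
finger_gap: 0.0598
gripper_force: 0.0
t 8.63 pos [ 0.4074 -0.332   0.1119] yang 7.23 tilt 0.11 | shift fs [ 0.7091  0.4178 -0.0296] turn fs -0.0012 F [-0.1 -0.9 -0.6] gap 59.8 q6 -1.03
```

```bash
python3 -m creep '[[[0,0,0,0.0506,0.0298,-0.003,94],[0,0,0,0.0506,0.0298,-0.003,94],[0,0,0,0.0506,0.0298,-0.003,94],[0,0,0,0.0506,0.0298,-0.003,94],[0,0,0,0.0506,0.0298,-0.003,94],[0,0,0,0.0506,0.0298,-0.003,94],[0,0,0,0.0506,0.0298,-0.003,94],[0,0,0,0.0506,0.0298,-0.003,80],[0,0,0,0.0506,0.0298,-0.003,80],[0,0,0,0.0506,0.0298,-0.003,80],[0,0,0,0.0506,0.0298,0,80],[0,0,0,0.0506,0.0298,0,80],[0,0,0,0.0506,0.0298,0,80],[0,0,0,0.0506,0.0298,0,80],[0,0,0,0,0,0,80],[0,0,0,0,0,0,80]]]' 15
python3 -c "
from h import *
need(.570,.046,.024,7.3)
snap('wrist')
L=load('wrist');A=(0,0,0);B=(180,255,255)
blob(L,A,B,.052,.062,(240,200,420,470),200)
"
```

```text
time_s: 9.97
position: [0.5704, 0.046, 0.1264]
orientation: [0.0, 0.66, 0.751, -0.0]
force: [-0.1, -0.5, 0.1]
finger_gap: 0.0797
gripper_force: 0.0
t 9.97 pos [0.5704 0.046  0.1264] yang 7.37 tilt 0.01 | shift fs [ 1.000e-04 -9.000e-04  2.047e-01] turn fs 0.0012 F [-0.1 -0.5  0.1] gap 79.7 q6 -0.25
px [320.3 243.1] n 1687 mean [0.5695 0.0459 0.0586] zmed 0.0586 rect [569.7  45.6] [39.1 39.4] 7.0
```

```bash
python3 -m creep '[[[0,0,0,0,-0.001,0.03,80],[0,0,0,0,0,0.03,80],[0,0,0,0,0,0.03,80],[0,0,0,0,0,0.03,80],[0,0,0,0,0,0.03,80],[0,0,0,0,0,0.03,80],[0,0,0,0,0,0.025,60],[0,0,0,0,0,0,34],[0,0,0,0,0,0,34],[0,0,0,0,0,0,34],[0,0,0,0,0,0,34],[0,0,0,0,0,0,34],[0,0,0,0,0,0,34],[0,0,0,0,0,0,34],[0,0,0,0,0,0,34],[0,0,0,0,0,0,34],[0,0,0,0,0,0,34]]]' 15
python3 -m creep '[[[0,0,0,0,0,0,34],[0,0,0,0,0,-0.02,34],[0,0,0,0,0,-0.02,34],[0,0,0,0,0,-0.02,34],[0,0,0,0,0,-0.02,34],[0,0,0,0,0,-0.02,34],[0,0,0,0,0,-0.02,34],[0,0,0,0,0,-0.02,34],[0,0,0,0,0,-0.02,34],[0,0,0,0,0,-0.02,34],[0,0,0,0,0,-0.02,34],[0,0,0,0,0,0,34]]]' 15
python3 -c "
from h import *
need(.506,-.320,.127,7.3)
c=snap('top')
L=load('top');A=(0,0,0);B=(180,255,255)
print('tray rim');blob(L,A,B,.028,.04,(400,230,600,380),300)
"
```

```text
time_s: 11.43
position: [0.5706, 0.0448, 0.0248]
orientation: [0.001, 0.661, 0.75, 0.0]
force: [-1.1, -0.0, 5.8]
finger_gap: 0.0394
gripper_force: 15.0
time_s: 12.43
position: [0.5714, 0.0447, 0.1267]
orientation: [0.002, 0.661, 0.75, 0.001]
force: [0.1, 0.2, 0.5]
finger_gap: 0.0395
gripper_force: 15.0
t 12.43 pos [0.5714 0.0447 0.1267] yang 7.23 tilt 0.24 | shift fs [-0.7072 -0.2215 -0.0009] turn fs -0.0012 F [0.1 0.2 0.5] gap 39.5 q6 -0.25
tray rim
px [481.7 302.9] n 796 mean [ 0.4563 -0.327   0.0344] zmed 0.0346 rect [ 457.2 -326.6] [220.3 162.5] 7.6
```

```bash
python3 -m creep '[[[0,0,0,-0.0505,-0.0158,0,34],[0,0,0,-0.0505,-0.0158,0,34],[0,0,0,-0.0505,-0.0158,0,34],[0,0,0,-0.0505,-0.0158,0,34],[0,0,0,-0.0505,-0.0158,0,34],[0,0,0,-0.0505,-0.0158,0,34],[0,0,0,-0.0505,-0.0158,0,34],[0,0,0,-0.0505,-0.0158,0,34],[0,0,0,-0.0505,-0.0158,0,34],[0,0,0,-0.0505,-0.0158,0,34],[0,0,0,-0.0505,-0.0158,0,34],[0,0,0,-0.0505,-0.0158,0,34],[0,0,0,-0.0505,-0.0158,0,34],[0,0,0,-0.0505,-0.0158,0,34],[0,0,0,0,0,0,34],[0,0,0,0,0,0,34]]]' 15
python3 -c "
from h import *
need(.506,-.320,.015,7.3)
"
```

```text
time_s: 13.82
position: [0.5038, -0.3203, 0.123]
orientation: [-0.001, 0.662, 0.75, 0.0]
force: [-0.0, 0.0, 0.0]
finger_gap: 0.0396
gripper_force: 15.0
t 13.82 pos [ 0.5038 -0.3203  0.123 ] yang 7.1 tilt 0.09 | shift fs [-2.00e-04  4.60e-03  2.16e-01] turn fs -0.0033 F [-0.  0.  0.] gap 39.6 q6 -0.88
```

```bash
python3 -m creep '[[[0,0,0,0,0.004,0.025,34],[0,0,0,0,0,0.025,34],[0,0,0,0,0,0.025,34],[0,0,0,0,0,0.025,34],[0,0,0,0,0,0.025,34],[0,0,0,0,0,0.025,34],[0,0,0,0,0,0.025,34],[0,0,0,0,0,0.02,34],[0,0,0,0,0,0.012,34],[0,0,0,0,0,0.008,34],[0,0,0,0,0,0,34],[0,0,0,0,0,0,60],[0,0,0,0,0,0,60],[0,0,0,0,0,0,60],[0,0,0,0,0,0,60],[0,0,0,0,0,0,60],[0,0,0,0,0,-0.03,60],[0,0,0,0,0,-0.04,60],[0,0,0,0,0,-0.06,60],[0,0,0,0,0,-0.08,60]]]' 15
python3 -m creep '[[[0,0,0,0,0,-0.08,60],[0,0,0,0.08,0,0,60],[0,0,0,0.08,0,0,60],[0,0,0,0.08,0,0,60],[0,0,0,0.08,0,0,60],[0,0,0,0.08,0,0,60],[0,0,0,0,0,0,60]]]' 15
python3 - <<'E'
from h import *
need(.508,.325,.18,59.4)
snap('top','top2');snap('side','side2')
L=load('top');A=(0,0,0);B=(180,255,255)
print('tray rim');blob(L,A,B,.028,.042,(400,230,600,380),300)
print('bobbins');blob(L,(18,30,150),(40,160,255),.04,.054,(400,230,600,380),30)
for n,b in(('top',(150,230,260,320)),('side',(255,305,350,410))):
    L=load(n);print(n,'holder');blob(L,A,B,.04,.056,b,100);print('key');blob(L,A,B,.095,.13,b,8)
a=cv2.imread('pics/top2.png')[225:375,265:565];b=cv2.imread('pics/side2.png')[120:320,260:480]
c=np.zeros((600,800,3),np.uint8);c[:300,:600]=cv2.resize(a,(600,300));c[300:,:330]=cv2.resize(b,(330,300))
cv2.imwrite('pics/c2.png',c)
E
```

```text
time_s: 15.48
position: [0.5048, -0.3179, 0.1198]
orientation: [-0.003, 0.661, 0.75, 0.0]
force: [1.7, -0.0, -1.3]
finger_gap: 0.0599
gripper_force: 0.0
time_s: 16.07
position: [0.4802, -0.1156, 0.1612]
orientation: [-0.001, 0.659, 0.752, 0.001]
force: [0.7, 0.4, -0.9]
finger_gap: 0.0597
gripper_force: 0.0
t 16.07 pos [ 0.4802 -0.1156  0.1612] yang 7.54 tilt 0.11 | shift fs [ 0.8664  0.1708 -0.0359] turn fs -0.8644 F [ 0.7  0.4 -0.9] gap 59.7 q6 -0.6
tray rim
px [490.1 305.5] n 678 mean [ 0.4504 -0.3477  0.0344] zmed 0.0344 rect [ 457.1 -326.6] [220.9 161.9] 7.3
bobbins
px [479.7 281.1] n 161 mean [ 0.5085 -0.3194  0.0468] zmed 0.0465 rect [ 508.7 -319.2] [34.3 38.4] 2.3
top holder
px [216.4 275.8] n 1032 mean [0.5079 0.3238 0.0498] zmed 0.0498 rect [509.4 325.9] [ 71.6 100.1] 59.3
key
px [210.7 273.6] n 114 mean [0.5088 0.3242 0.1124] zmed 0.1131 rect [509.3 325.3] [16.2 36. ] 59.3
px [167.2 299.1] n 54 mean [0.4475 0.4222 0.1138] zmed 0.1142 rect [443.1 428.8] [15.3 41. ] 39.9
side holder
px [306.7 364.6] n 2273 mean [0.5035 0.3349 0.0503] zmed 0.0508 rect [508.1 324.4] [ 71.7 102. ] 59.1
key
px [304.9 337. ] n 344 mean [0.5063 0.3287 0.1106] zmed 0.1139 rect [508.  325.3] [14.1 36.8] 58.3
```

View pics/c2.png

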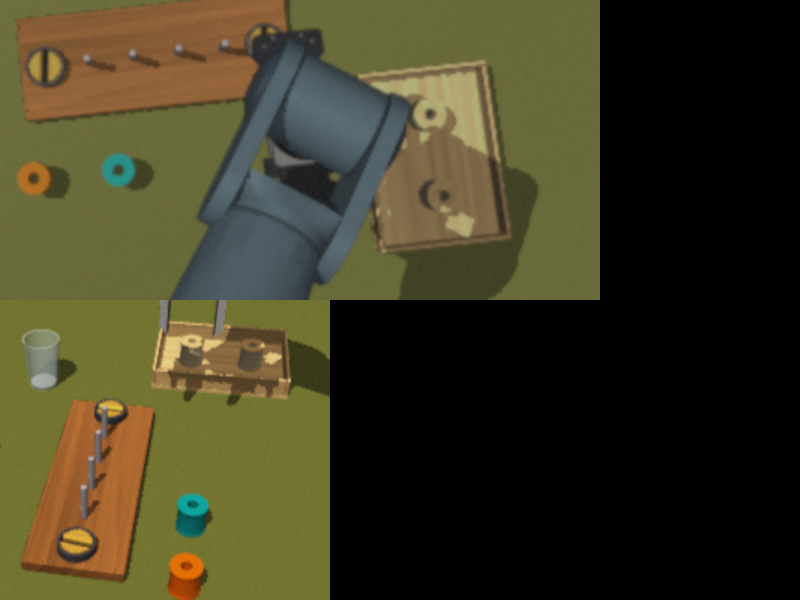

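Both bobbins stand in the tray, at about (430,113) and (438,193) in the crop, and all four spindles are bare. Going to the key next.

```bash
python3 -m creep '[[[0,0,-0.108,0,0,-0.005,60],[0,0,-0.108,0,0,-0.005,60],[0,0,-0.108,0,0,-0.005,60],[0,0,-0.108,0,0,-0.005,60],[0,0,-0.108,0,0,-0.005,60],[0,0,-0.108,0,0,-0.005,60],[0,0,-0.108,0,0,-0.005,60],[0,0,-0.108,0,0,-0.005,60],[0,0,0,0.0334,0.0657,0,60],[0,0,0,0.0334,0.0657,0,60],[0,0,0,0.0334,0.0657,0,60],[0,0,0,0.0334,0.0657,0,60],[0,0,0,0.0334,0.0657,0,60],[0,0,0,0.0334,0.0657,0,60],[0,0,0,0.0334,0.0657,0,60],[0,0,0,0.0334,0.0657,0,60],[0,0,0,0.0334,0.0657,0,60],[0,0,0,0.0334,0.0657,0,60],[0,0,0,0.0334,0.0657,0,60],[0,0,0,0.0334,0.0657,0,60]]]' 15
python3 -m creep '[[[0,0,0,0,0,0,60],[0,0,0,0,0,0,60]]]' 15
python3 - <<'E'
from h import *
need(.5085,.3253,.071,59.4)
snap('wrist','w3')
L=load('wrist');A=(0,0,0);B=(180,255,255)
print('holder');blob(L,A,B,.04,.056,None,300)
print('key');blob(L,A,(180,255,90),.1,.125,(100,100,500,350),30)
E
```

```text
time_s: 17.83
position: [0.5135, 0.3209, 0.1814]
orientation: [0.0, 0.268, 0.964, 0.0]
force: [1.7, -0.5, 0.2]
finger_gap: 0.0601
gripper_force: 0.0
time_s: 18.0
position: [0.513, 0.3205, 0.181]
orientation: [0.0, 0.266, 0.964, -0.0]
force: [0.5, -1.0, -0.2]
finger_gap: 0.06
gripper_force: 0.0
t 18.0 pos [0.513  0.3205 0.181 ] yang 59.13 tilt 0.03 | shift fs [0.0127 0.0036 0.2199] turn fs -0.0045 F [ 0.5 -1.  -0.2] gap 60.0 q6 -0.66
holder
px [321.7 216.3] n 6483 mean [0.5037 0.3275 0.0503] zmed 0.0503 rect [506.7 325.8] [70.2 99.8] 59.5
px [135.6 224.1] n 942 mean [0.4162 0.1634 0.0409] zmed 0.0408 rect [416.8 163.4] [39.  39.3] 24.4
px [ 64.4 284.5] n 866 mean [0.4292 0.0603 0.0409] zmed 0.0409 rect [429.1  60.8] [39.7 39.3] 77.8
px [364.8 408.9] n 445 mean [0.7147 0.2577 0.0476] zmed 0.0473 rect [719.3 257.4] [60.6 17.1] 58.3
key
px [388.4 108.8] n 172 mean [0.4509 0.4154 0.1128] zmed 0.1131 rect [450.7 415.9] [17.2  2.1] 14.8
px [322.1 232.4] n 761 mean [0.5052 0.3268 0.1146] zmed 0.115 rect [506.5 326.3] [13.6 35.5] 59.6
```

View pics/w3.png

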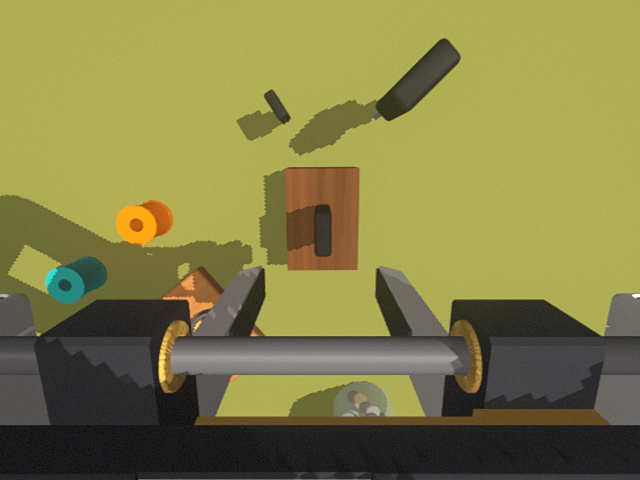

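The wrist view shows the block at (322,216) with the key handle at (322,232). Its centre is about (0.508,0.326), top at 115 mm, so it matches the top and side views. Lowering to grip.

```bash
python3 -m creep '[[[0,0,-0.004,0.0144,0.0036,0.03,60],[0,0,0,0,0,0.03,60],[0,0,0,0,0,0.03,60],[0,0,0,0,0,0.03,60],[0,0,0,0,0,0.03,60],[0,0,0,0,0,0.03,60],[0,0,0,0,0,0.025,40],[0,0,0,0,0,0.015,30],[0,0,0,0,0,0,20],[0,0,0,0,0,0,10],[0,0,0,0,0,0,10],[0,0,0,0,0,0,10],[0,0,0,0,0,0,10],[0,0,0,0,0,0,10],[0,0,0,0,0,0,10],[0,0,0,0,0,0,10],[0,0,0,0,0,0,10],[0,0,0,0,0,0,10]]]' 25
python3 -c "
from h import *
need(.5077,.3257,.071,59.4)"
```

```text
time_s: 19.55
position: [0.5075, 0.3257, 0.0722]
orientation: [0.001, 0.265, 0.964, 0.001]
force: [0.3, 0.8, 5.0]
finger_gap: 0.0136
gripper_force: 25.0
t 19.55 pos [0.5075 0.3257 0.0722] yang 59.31 tilt 0.1 | shift fs [-0.0004  0.0002  0.0024] turn fs -0.0015 F [0.3 0.8 5. ] gap 13.6 q6 -0.65
```

```bash
python3 -m creep '[[[0,0,0,0,0,0,5],[0,0,0,0,0,-0.01,5],[0,0,0,0,0,-0.015,5],[0,0,0,0,0,-0.02,5],[0,0,0,0,0,-0.03,5],[0,0,0,0,0,-0.03,5],[0,0,0,0,0,-0.03,5],[0,0,0,0,0,-0.03,5],[0,0,0,0,0,-0.03,5],[0,0,0,0,0,-0.03,5],[0,0,0,0,0,-0.03,5],[0,0,0,0,0,0,5],[0,0,0,0,0,0,5]]]' 40
python3 - <<'E'
from h import *
need(.557,.154,.2,91.5)
snap('side','s4');snap('wrist')
A=(0,0,0);B=(180,255,255)
L=load('side');print('key');blob(L,A,B,.14,.27,(255,250,350,410),30)
cv2.imwrite('pics/s4c.png',cv2.resize(L['im'][200:420,200:420,::-1],(440,440)))
L=load('top');blob(L,A,B,.019,.026,(270,240,305,275),8)
E
```

```text
time_s: 20.63
position: [0.5071, 0.3253, 0.1999]
orientation: [0.001, 0.265, 0.964, 0.0]
force: [0.0, 0.5, -0.8]
finger_gap: 0.0136
gripper_force: 40.0
t 20.63 pos [0.5071 0.3253 0.1999] yang 59.31 tilt 0.08 | shift fs [-2.607e-01 -2.436e-01 -2.000e-04] turn fs -0.5365 F [ 0.   0.5 -0.8] gap 13.6 q6 -0.65
key
px [303.8 284.8] n 1373 mean [0.5033 0.3299 0.2241] zmed 0.2374 rect [506.8 328.6] [34.4 35. ] 88.4
px [322.6 398.2] n 333 mean [0.4479 0.4306 0.1434] zmed 0.1436 rect [448.3 429.6] [18.4 31.7] 16.3
px [283.5 244.2] n 74 mean [0.5924 0.1644 0.021 ] zmed 0.0205 rect [589.  163.1] [28.5 50.4] 1.3
px [300.  243.1] n 14 mean [0.5962 0.1231 0.0205] zmed 0.0207 rect [595.1 125.5] [ 8.7 19.5] 45.3
px [275.3 247. ] n 12 mean [0.5849 0.1847 0.0211] zmed 0.0207 rect [584.9 184.4] [15.6  7.6] 1.5
px [299.9 252.5] n 35 mean [0.5724 0.1226 0.0208] zmed 0.0204 rect [572.  123.6] [18.3 29. ] 51.9
px [287. 257.] n 44 mean [0.5601 0.1545 0.0226] zmed 0.0226 rect [559.  154.3] [38.2 10. ] 1.4
px [299.2 265.8] n 71 mean [0.5388 0.1237 0.0207] zmed 0.0205 rect [542.  125.4] [48.  27.6] 1.3
px [279.2 266.7] n 12 mean [0.5356 0.1733 0.0214] zmed 0.0209 rect [537.3 174. ] [10.  15.1] 0.9
px [284.8 271.2] n 38 mean [0.5245 0.1591 0.0207] zmed 0.0204 rect [525.1 159.8] [15.1 42.5] 1.2
```

View pics/s4c.png

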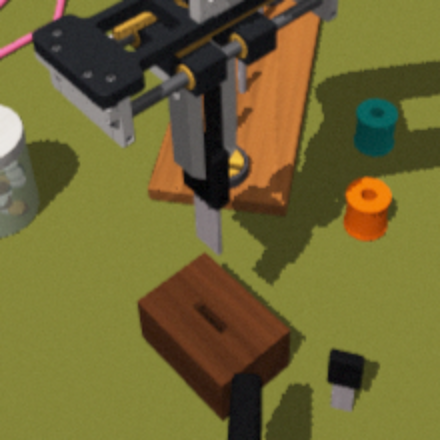

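The side crop shows the key held upright, clear of the empty block. Over to the +y cam.

```bash
python3 -m creep '[[[0,0,-0.1056,0,0,0,5],[0,0,-0.1056,0,0,0,5],[0,0,-0.1056,0,0,0,5],[0,0,-0.1056,0,0,0,5],[0,0,-0.1056,0,0,0,5],[0,0,0,-0.0117,-0.0428,0,5],[0,0,0,-0.0117,-0.0428,0,5],[0,0,0,-0.0117,-0.0428,0,5],[0,0,0,-0.0117,-0.0428,0,5],[0,0,0,-0.0117,-0.0428,0,5],[0,0,0,-0.0117,-0.0428,0,5],[0,0,0,-0.0117,-0.0428,0,5],[0,0,0,-0.0117,-0.0428,0,5],[0,0,0,0,0,0,5],[0,0,0,0,0,0,5]]]' 40
python3 - <<'E'
from h import *
need(.5567,.1548,.1,91)
snap('wrist','w5')
im=cv2.imread('pics/w1.png');g=cv2.cvtColor(im,cv2.COLOR_BGR2GRAY)
for (u,v) in((318,168),):
    m=np.zeros_like(g);cv2.circle(m,(u,v),17,255,-1)
    ys,xs=np.nonzero((m>0)&(g<90));r=cv2.fitLine(np.c_[xs,ys].astype(np.float32),cv2.DIST_L2,0,.01,.01).ravel()
    print(len(xs),r,'world angle',7.2-np.degrees(np.arctan2(r[1],r[0])))
E
```

```text
time_s: 21.98
position: [0.556, 0.1543, 0.1975]
orientation: [-0.001, -0.008, 1.0, 0.0]
force: [0.3, 0.8, -0.9]
finger_gap: 0.0132
gripper_force: 40.0
t 21.98 pos [0.556  0.1543 0.1975] yang 90.88 tilt 0.15 | shift fs [-0.0019  0.001   0.1951] turn fs -0.0021 F [ 0.3  0.8 -0.9] gap 13.2 q6 -1.51
220 [9.9229383e-01 1.2390688e-01 3.1809091e+02 1.6838637e+02] world angle 0.08236599
```

View pics/w5.png

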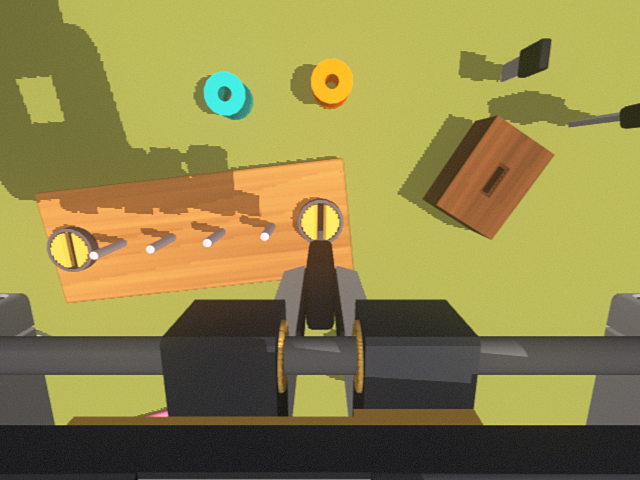

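The wrist view has the blade tip over the +y cam, slot at (320,220), and the −y cam at (71,248). I'll project both slots onto the head plane for position and direction.

```bash
cat >> h.py <<'E'
def slot(L,u,v,r,thr=90):
    "dark slot pixels inside a head, cast onto the head plane: middle, direction; and the yellow head's middle"
    g=cv2.cvtColor(L['im'],cv2.COLOR_RGB2GRAY);hsv=cv2.cvtColor(L['im'],cv2.COLOR_RGB2HSV)
    m=np.zeros_like(g);cv2.circle(m,(u,v),r,255,-1)
    yel=((cv2.inRange(hsv,(20,120,110),(35,255,255))>0)&(m>0)).astype(np.uint8)
    hull=cv2.convexHull(np.argwhere(yel)[:,::-1].astype(np.int32));h=np.zeros_like(g);cv2.fillConvexPoly(h,hull,255);h=cv2.erode(h,np.ones((3,3)))
    ys,xs=np.nonzero((h>0)&(yel==0))
    W=np.array([onplane(L,x,y,.031)[:2] for x,y in zip(xs,ys)])
    l=cv2.fitLine((W*1000).astype(np.float32),cv2.DIST_HUBER,0,.01,.01).ravel()
    H=np.array([onplane(L,x,y,.031)[:2] for x,y in hull[:,0]]);c,s,_=cv2.minAreaRect((H*1000).astype(np.float32))
    print(len(xs),'slot mid',l[2:].round(1),'angle',np.degrees(np.arctan2(l[1],l[0])).round(1),'head',np.round(c,1),np.round(s,1))
E
python3 - <<'E'
from h import *
L=load('wrist');slot(L,320,220,22);slot(L,71,248,22)
L=load('top');slot(L,397,246,9)
E
```

```text
287 slot mid [555.5 155.7] angle 0.8 head [555.6 154.7] [37.  38.7]
206 slot mid [ 590.8 -116.9] angle 4.0 head [ 591.1 -119.3] [36.2 39.9]
7 slot mid [ 606.4 -117.3] angle -78.0 head [ 606.6 -116. ] [ 8.4 30.9]
```

```bash
python3 -m creep '[[[0,0,0,0,0.0014,0.03,5],[0,0,0,0,0,0.03,5],[0,0,0,0,0,0.03,5],[0,0,0,0,0,0.03,5],[0,0,0,0,0,0.03,5],[0,0,0,0,0,0.025,5],[0,0,0,0,0,0.02,5],[0,0,0,0,0,0,5],[0,0,0,0,0,0.004,5],[0,0,0,0,0,0.004,5],[0,0,0,0,0,0.004,5],[0,0,0,0,0,0.004,5],[0,0,0,0,0,0.004,5],[0,0,0,0,0,0.004,5],[0,0,0,0,0,0,5]]]' 40
python3 -c "
from h import *
need(.556,.155,.084,91)"
```

```text
time_s: 23.28
position: [0.5568, 0.1554, 0.0893]
orientation: [0.0, -0.009, 1.0, -0.0]
force: [0.3, -1.2, 0.6]
finger_gap: 0.0136
gripper_force: 40.0
t 23.28 pos [0.5568 0.1554 0.0893] yang 90.99 tilt 0.04 | shift fs [ 0.0015 -0.0008  0.0107] turn fs -0.0002 F [ 0.3 -1.2  0.6] gap 13.6 q6 -1.51
```

```bash
python3 -m creep '[[[0,0,0,0,0,0.003,5],[0,0,0,0,0,0.003,5],[0,0,0,0,0,0.003,5],[0,0,0,0,0,0,5]]]' 40
python3 -c "
from h import *
need(.556,.155,.084,91)"
```

```text
time_s: 23.62
position: [0.5564, 0.1555, 0.0845]
orientation: [-0.0, -0.009, 1.0, -0.0]
force: [0.0, -2.1, -1.3]
finger_gap: 0.0138
gripper_force: 40.0
t 23.62 pos [0.5564 0.1555 0.0845] yang 90.98 tilt 0.03 | shift fs [ 0.0009 -0.0009  0.001 ] turn fs -0.0003 F [ 0.  -2.1 -1.3] gap 13.8 q6 -1.51
```

```bash
python3 -m creep '[[[0,0,0.085,0,0,0,5],[0,0,0.085,0,0,0,5],[0,0,0.085,0,0,0,5],[0,0,0.085,0,0,0,5],[0,0,0.085,0,0,0,5],[0,0,0.085,0,0,0,5],[0,0,0.085,0,0,0,5],[0,0,0.085,0,0,0,5],[0,0,0.085,0,0,0,5],[0,0,0.085,0,0,0,5],[0,0,0.085,0,0,0,5],[0,0,0.085,0,0,0,5],[0,0,0.085,0,0,0,5],[0,0,0.085,0,0,0,5],[0,0,0.085,0,0,0,5],[0,0,0.085,0,0,0,5],[0,0,0.085,0,0,0,5],[0,0,0,0,0,0,5]]]' 40
python3 -c "
from h import *
need(.556,.155,.084,0)
print(observe()['wrist_torque'])"
```

```text
time_s: 25.12
position: [0.5566, 0.1555, 0.0845]
orientation: [0.0, 0.681, 0.733, -0.0]
force: [0.9, -1.1, -1.8]
finger_gap: 0.0138
gripper_force: 40.0
t 25.12 pos [0.5566 0.1555 0.0845] yang 4.21 tilt 0.02 | shift fs [-0.0009 -0.0013  0.0011] turn fs 0.0702 F [ 0.9 -1.1 -1.8] gap 13.8 q6 0.0
[-0.34932433 -0.29808988  0.0804863 ]
```

```bash
python3 -m creep '[[[0,0,0.035,0,0,0,5],[0,0,0.035,0,0,0,5],[0,0,0,0,0,0,5]]]' 40
python3 -c "
from h import *
need(.556,.155,.084,-3)
print(observe()['wrist_torque'])"
python3 -m creep '[[[0,0,0.025,0,0,0,5],[0,0,0.025,0,0,0,5],[0,0,0,0,0,0,5]]]' 40
python3 -c "
from h import *
need(.556,.155,.084,-3)
print(observe()['wrist_torque'])"
```

```text
time_s: 25.37
position: [0.5567, 0.1556, 0.0846]
orientation: [0.0, 0.706, 0.708, 0.0]
force: [1.9, -1.8, -3.4]
finger_gap: 0.0139
gripper_force: 40.0
t 25.37 pos [0.5567 0.1556 0.0846] yang 0.18 tilt 0.03 | shift fs [-0.0011 -0.0014  0.0013] turn fs 0.053 F [ 1.9 -1.8 -3.4] gap 13.9 q6 0.07
[-0.41066335 -0.33834311  0.08321825]
time_s: 25.62
position: [0.5567, 0.1556, 0.0846]
orientation: [0.0, 0.724, 0.69, 0.0]
force: [1.8, -1.7, -3.2]
finger_gap: 0.0137
gripper_force: 40.0
t 25.62 pos [0.5567 0.1556 0.0846] yang -2.78 tilt 0.02 | shift fs [-0.0012 -0.0013  0.0012] turn fs 0.0036 F [ 1.8 -1.7 -3.2] gap 13.7 q6 0.13
[-0.443387   -0.46864375  0.14101031]
```

```bash
python3 -m creep '[[[0,0,0.02,0,0,0,5],[0,0,0.02,0,0,0,5],[0,0,0,0,0,0,5]]]' 40
python3 -c "
from h import *
need(.556,.155,.084,-3)
print(observe()['wrist_torque'])"
```

```text
time_s: 25.87
position: [0.5566, 0.1556, 0.0846]
orientation: [0.0, 0.739, 0.674, -0.0]
force: [3.6, -2.4, -4.4]
finger_gap: 0.0138
gripper_force: 40.1
t 25.87 pos [0.5566 0.1556 0.0846] yang -5.29 tilt 0.02 | shift fs [-0.0014 -0.0011  0.0012] turn fs -0.0382 F [ 3.6 -2.4 -4.4] gap 13.8 q6 0.17
[-0.36759183 -0.61690596  0.38582186]
```

Torque climbed to 0.39 N m without further cam motion, so the cam is hard against its stop. Backing off the slack, lifting, and moving to the other cam.

```bash
python3 -m creep '[[[0,0,-0.1,0,0,0,5],[0,0,-0.1,0,0,0,5],[0,0,0,0,0,0,5],[0,0,0,0,0,-0.01,5],[0,0,0,0,0,-0.02,5],[0,0,0,0,0,-0.03,5],[0,0,0,0,0,-0.04,5],[0,0,0,0,0,-0.06,5],[0,0,-0.119,0,0,0,5],[0,0,-0.119,0,0,0,5],[0,0,-0.119,0,0,0,5],[0,0,-0.119,0,0,0,5],[0,0,-0.119,0,0,0,5],[0,0,-0.119,0,0,0,5],[0,0,-0.119,0,0,0,5],[0,0,-0.119,0,0,0,5],[0,0,-0.119,0,0,0,5],[0,0,-0.119,0,0,0,5],[0,0,-0.119,0,0,0,5],[0,0,-0.119,0,0,0,5]]]' 40
python3 -m creep '[[[0,0,0,-0.004,-0.055,0,5],[0,0,0,-0.004,-0.055,0,5],[0,0,0,-0.004,-0.055,0,5],[0,0,0,-0.004,-0.055,0,5],[0,0,0,-0.004,-0.055,0,5],[0,0,0,-0.004,-0.055,0,5],[0,0,0,-0.004,-0.055,0,5],[0,0,0,-0.004,-0.055,0,5],[0,0,0,-0.004,-0.055,0,5],[0,0,0,-0.004,-0.055,0,5],[0,0,0,0,0,0,5],[0,0,0,0,0,0,5]]]' 40
python3 - <<'E'
from h import *
need(.5915,-.1183,.093,91)
snap('wrist','w6')
snap('side','s6');snap('top','t6')
slot(load('top'),288,258,9);
cv2.imwrite('pics/s6c.png',np.hstack([cv2.imread('pics/w6.png')[:460],cv2.resize(cv2.imread('pics/s6.png')[150:330,250:380],(332,460))])[:,150:950])
E
```

```text
time_s: 27.53
position: [0.5568, 0.1559, 0.1661]
orientation: [0.0, -0.023, 1.0, 0.0]
force: [0.1, -0.4, -0.9]
finger_gap: 0.0138
gripper_force: 40.0
time_s: 28.53
position: [0.5881, -0.1192, 0.1659]
orientation: [0.0, -0.019, 1.0, 0.0]
force: [-0.0, 0.3, -0.7]
finger_gap: 0.0137
gripper_force: 40.0
t 28.53 pos [ 0.5881 -0.1192  0.1659] yang 92.17 tilt 0.05 | shift fs [-0.0066  0.0016  0.1457] turn fs 0.0195 F [-0.   0.3 -0.7] gap 13.7 q6 -2.0
41 slot mid [557.8 153.7] angle -82.7 head [558.1 153.9] [37.6 34.8]
```

View pics/s6c.png

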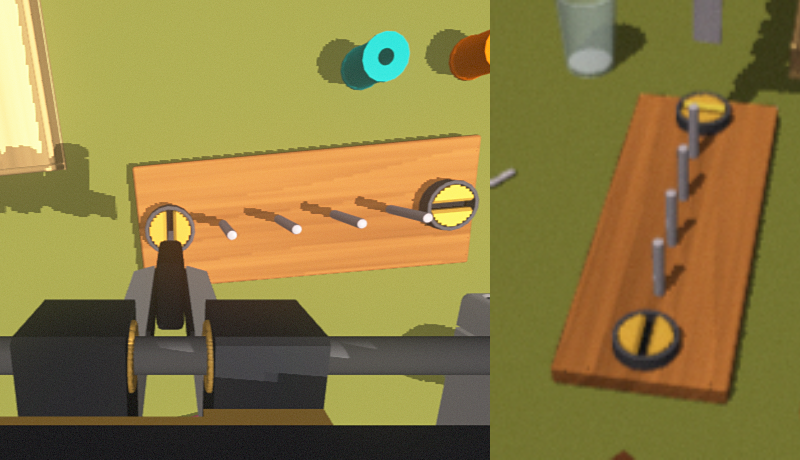

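The +y cam now reads −82.7°, exactly home, in the right panel at (645,340) and the left at (450,205). The −y cam's slot is at (170,225) in the left panel. Measuring its slot.

```bash
python3 - <<'E'
from h import *
L=load('wrist');slot(L,320,222,22)
hsv=cv2.cvtColor(L['im'],cv2.COLOR_RGB2HSV)
ys,xs=np.nonzero(cv2.inRange(hsv,(20,120,110),(35,255,255))[195:245,290:350])
print(xs.min()+290,xs.max()+290,ys.min()+195,ys.max()+195)
L=load('top');im=L['im'];hsv=cv2.cvtColor(im,cv2.COLOR_RGB2HSV)
# first top picture: slot of the -y cam
im=cv2.imread('pics/top0.png');hsv=cv2.cvtColor(im,cv2.COLOR_BGR2HSV);D=dict(L);D['im']=im[:,:,::-1]
for u,v in((397,246),(288,258)):slot(D,u,v,10)
E
```

```text
285 slot mid [ 587.  -118.3] angle 4.2 head [ 587.  -119.3] [29.1 38.5]
290 339 212 244
42 slot mid [ 592.7 -119.2] angle 0.3 head [ 592.5 -119.2] [35.1 39.9]
37 slot mid [557.7 153.8] angle 2.1 head [556.8 153.8] [35.  39.9]
```

```bash
python3 -m creep '[[[0,0,0,-0.0066,0.001,0,5],[0,0,0,0,0,0.022,5],[0,0,0,0,0,0.022,5],[0,0,0,0,0,0.022,5],[0,0,0,0,0,0.022,5],[0,0,0,0,0,0.022,5],[0,0,0,0,0,0.01,5],[0,0,0,0,0,0,5],[0,0,0,0,0,0.004,5],[0,0,0,0,0,0.004,5],[0,0,0,0,0,0.004,5],[0,0,0,0,0,0.004,5],[0,0,0,0,0,0.004,5],[0,0,0,0,0,0.004,5],[0,0,0,0,0,0.004,5],[0,0,0,0,0,0.004,5],[0,0,0,0,0,0,5]]]' 40
python3 -c "
from h import *
need(.5915,-.1187,.0845,92)"
```

```text
time_s: 30.1
position: [0.5918, -0.1182, 0.0894]
orientation: [0.001, -0.021, 1.0, -0.001]
force: [0.6, -1.8, 0.0]
finger_gap: 0.0136
gripper_force: 40.0
t 30.1 pos [ 0.5918 -0.1182  0.0894] yang 92.38 tilt 0.11 | shift fs [ 0.0007 -0.0009  0.0097] turn fs 0.0063 F [ 0.6 -1.8  0. ] gap 13.6 q6 -2.0
```

```bash
python3 -m creep '[[[0,0,0,0,0,0.003,5],[0,0,0,0,0,0.003,5],[0,0,0,0,0,0.003,5],[0,0,0,0,0,0,5]]]' 40
python3 -c "
from h import *
need(.5915,-.1187,.0845,92)"
python3 -m creep '[[[0,0,0.085,0,0,0,5],[0,0,0.085,0,0,0,5],[0,0,0.085,0,0,0,5],[0,0,0.085,0,0,0,5],[0,0,0.085,0,0,0,5],[0,0,0.085,0,0,0,5],[0,0,0.085,0,0,0,5],[0,0,0.085,0,0,0,5],[0,0,0.085,0,0,0,5],[0,0,0.085,0,0,0,5],[0,0,0.085,0,0,0,5],[0,0,0.085,0,0,0,5],[0,0,0.085,0,0,0,5],[0,0,0.085,0,0,0,5],[0,0,0.085,0,0,0,5],[0,0,0.085,0,0,0,5],[0,0,0.085,0,0,0,5],[0,0,0.085,0,0,0,5],[0,0,0,0,0,0,5]]]' 40
python3 -c "
from h import *
need(.5915,-.1187,.0845,-4)
print(observe()['wrist_torque'])"
```

```text
time_s: 30.43
position: [0.5913, -0.1181, 0.0842]
orientation: [0.0, -0.021, 1.0, -0.0]
force: [1.1, -3.3, -0.4]
finger_gap: 0.0135
gripper_force: 40.0
t 30.43 pos [ 0.5913 -0.1181  0.0842] yang 92.37 tilt 0.06 | shift fs [-0.0004 -0.0012 -0.0005] turn fs 0.0062 F [ 1.1 -3.3 -0.4] gap 13.5 q6 -2.0
time_s: 32.02
position: [0.5917, -0.1178, 0.0843]
orientation: [0.001, 0.704, 0.71, 0.0]
force: [1.6, -0.8, -0.2]
finger_gap: 0.0137
gripper_force: 40.0
t 32.02 pos [ 0.5917 -0.1178  0.0843] yang 0.48 tilt 0.08 | shift fs [-0.0018 -0.0004 -0.0004] turn fs 0.0747 F [ 1.6 -0.8 -0.2] gap 13.7 q6 -0.39
[-0.5536909  -0.49408372  0.07511825]
```

```bash
python3 -m creep '[[[0,0,0.035,0,0,0,5],[0,0,0.035,0,0,0,5],[0,0,0.02,0,0,0,5],[0,0,0,0,0,0,5],[0,0,0,0,0,0,5],[0,0,0,0,0,0,5],[0,0,0,0,0,0,5]]]' 40
python3 -c "
from h import *
need(.5915,-.1187,.0845,-4)
print(observe()['wrist_torque'])"
```

```text
time_s: 32.6
position: [0.5915, -0.1176, 0.0843]
orientation: [0.0, 0.736, 0.677, 0.0]
force: [3.5, -2.0, -3.1]
finger_gap: 0.0133
gripper_force: 40.1
t 32.6 pos [ 0.5915 -0.1176  0.0843] yang -4.78 tilt 0.05 | shift fs [-0.0021  0.0002 -0.0003] turn fs -0.013 F [ 3.5 -2.  -3.1] gap 13.3 q6 -0.3
[-0.58722361 -1.0165302   0.35182281]
```

```bash
python3 -m creep '[[[0,0,-0.1,0,0,0,5],[0,0,-0.1,0,0,0,5],[0,0,0,0,0,0,5],[0,0,0,0,0,-0.01,5],[0,0,0,0,0,-0.02,5],[0,0,0,0,0,-0.04,5],[0,0,0,0,0,-0.05,5],[0,0,0,0,0,-0.05,5],[0,0,0,0,0,-0.05,5],[0,0,-0.109,0,0,0,5],[0,0,-0.109,0,0,0,5],[0,0,-0.109,0,0,0,5],[0,0,-0.109,0,0,0,5],[0,0,-0.109,0,0,0,5],[0,0,-0.109,0,0,0,5],[0,0,-0.109,0,0,0,5],[0,0,-0.109,0,0,0,5],[0,0,0,0,0,0,5]]]' 40
python3 - <<'E'
from h import *
need(.5075,.3257,.2,59.3)
snap('top');snap('side');snap('wrist')
A=(0,0,0);B=(180,255,255)
for n,b in(('top',(150,230,260,320)),('side',(255,305,350,410))):
    L=load(n);print(n,'holder');blob(L,A,B,.04,.056,b,300)
L=load('top');slot(L,288,258,10);slot(L,397,246,10)
print('tray');blob(L,A,B,.028,.042,(400,230,600,380),300)
E
```

```text
time_s: 34.1
position: [0.5906, -0.1174, 0.195]
orientation: [-0.001, 0.263, 0.965, 0.0]
force: [-0.0, -0.5, -0.2]
finger_gap: 0.0134
gripper_force: 40.0
t 34.1 pos [ 0.5906 -0.1174  0.195 ] yang 59.51 tilt 0.07 | shift fs [ 0.593   0.6793 -0.0095] turn fs 0.0034 F [-0.  -0.5 -0.2] gap 13.4 q6 -1.42
top holder
px [215.7 275.4] n 1144 mean [0.5088 0.3254 0.0499] zmed 0.0501 rect [509.  325.6] [ 71.3 100.7] 59.9
side holder
px [306.5 360.7] n 2749 mean [0.506  0.3283 0.0504] zmed 0.0509 rect [507.7 324.5] [ 71.5 102.1] 59.1
41 slot mid [557.8 153.7] angle -83.0 head [558.1 153.9] [37.6 34.8]Traceback (most recent call last):
  File "<stdin>", line 7, in <module>
  File "h.py", line 51, in slot
    l=cv2.fitLine((W*1000).astype(np.float32),cv2.DIST_HUBER,0,.01,.01).ravel()
      ~~~~~~~~~~~^^^^^^^^^^^^^^^^^^^^^^^^^^^^^^^^^^^^^^^^^^^^^^^^^^^^^^
cv2.error: OpenCV(4.12.0) /io/opencv/modules/imgproc/src/linefit.cpp:618: error: (-215:Assertion failed) npoints2 >= 0 || npoints3 >= 0 in function 'fitLine'
```

The block hasn't moved and the +y cam is still home. Carrying the key back.

```bash
python3 -m creep '[[[0,0,0,0.0456,0.0523,0,5],[0,0,0,0.0456,0.0523,0,5],[0,0,0,0.0456,0.0523,0,5],[0,0,0,0.0456,0.0523,0,5],[0,0,0,0.0456,0.0523,0,5],[0,0,0,0.0456,0.0523,0,5],[0,0,0,0.0456,0.0523,0,5],[0,0,0,0.0456,0.0523,0,5],[0,0,0,0.0456,0.0523,0,5],[0,0,0,0.0456,0.0523,0,5],[0,0,0,0.0456,0.0523,0,5],[0,0,0,0.0456,0.0523,0,5],[0,0,0,0.0456,0.0523,0,5],[0,0,0,0,0,0,5],[0,0,0,0,0,0,5],[0,0,0,0,0,0,5]]]' 40
python3 - <<'E'
from h import *
need(.5075,.3257,.115,59.3)
snap('top','t7');snap('side','s7');snap('wrist','w7')
A=(0,0,0);B=(180,255,255)
L=load('top');slot(L,397,246,10)
L=load('side');print('side holder');blob(L,A,B,.04,.056,(255,305,350,410),300)
L=load('wrist');print('w holder');blob(L,A,B,.04,.056,(200,100,450,300),300)
cv2.imwrite('pics/s7c.png',np.hstack([cv2.resize(cv2.imread('pics/s7.png')[220:420,220:400],(360,400)),cv2.resize(cv2.imread('pics/w7.png')[130:330,220:420],(400,400))]))
E
```

```text
time_s: 35.58
position: [0.5083, 0.3254, 0.1943]
orientation: [-0.0, 0.264, 0.965, -0.0]
force: [-1.0, -0.1, -1.4]
finger_gap: 0.014
gripper_force: 40.0
t 35.58 pos [0.5083 0.3254 0.1943] yang 59.42 tilt 0.04 | shift fs [ 0.0017 -0.0002  0.1586] turn fs 0.0021 F [-1.  -0.1 -1.4] gap 14.0 q6 -0.66
43 slot mid [ 592.4 -119.1] angle -87.1 head [ 593.7 -119.2] [37.7 34.8]
side holder
px [306.5 360.7] n 2741 mean [0.506  0.3283 0.0504] zmed 0.0509 rect [507.6 324.8] [ 71.6 102.7] 59.7
w holder
px [320.5 215.1] n 5667 mean [0.4996 0.3302 0.0502] zmed 0.0503 rect [506.2 326. ] [70.  99.1] 59.5
```

View pics/s7c.png

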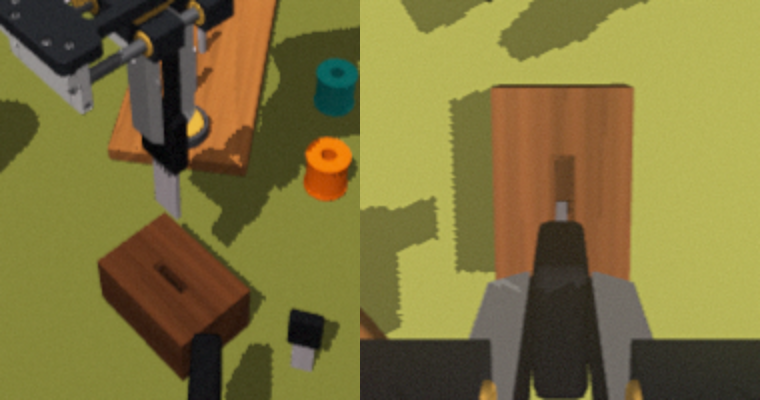

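The side panel shows the blade above the slot at (170,278); the wrist panel shows its tip in line with the slot at (564,180). Lowering it in.

```bash
python3 -m creep '[[[0,0,0,0.0017,0,0.02,5],[0,0,0,0,0,0.03,5],[0,0,0,0,0,0.03,5],[0,0,0,0,0,0.03,5],[0,0,0,0,0,0.03,5],[0,0,0,0,0,0.012,5],[0,0,0,0,0,0,5],[0,0,0,0,0,0.005,5],[0,0,0,0,0,0.005,5],[0,0,0,0,0,0.005,5],[0,0,0,0,0,0.005,5],[0,0,0,0,0,0.005,5],[0,0,0,0,0,0.005,5],[0,0,0,0,0,0.005,5],[0,0,0,0,0,0.005,5],[0,0,0,0,0,0,5]]]' 40
python3 -c "
from h import *
need(.5075,.3257,.0722,59.3)"
```

```text
time_s: 37.07
position: [0.5073, 0.326, 0.0976]
orientation: [-0.0, 0.263, 0.965, -0.0]
force: [-0.5, -0.1, -0.6]
finger_gap: 0.0134
gripper_force: 40.0
t 37.07 pos [0.5073 0.326  0.0976] yang 59.49 tilt 0.07 | shift fs [-0.0007 -0.0002  0.0509] turn fs 0.0031 F [-0.5 -0.1 -0.6] gap 13.4 q6 -0.65
```

```bash
python3 -m creep '[[[0,0,0,0,0,0.01,5],[0,0,0,0,0,0.01,5],[0,0,0,0,0,0.01,5],[0,0,0,0,0,0.008,5],[0,0,0,0,0,0.006,5],[0,0,0,0,0,0.004,5],[0,0,0,0,0,0.003,5],[0,0,0,0,0,0,5]]]' 40
python3 -c "
from h import *
need(.5075,.3257,.0722,59.3)"
python3 -m creep '[[[0,0,0,0,0,0,14],[0,0,0,0,0,0,25],[0,0,0,0,0,0,40],[0,0,0,0,0,0,40],[0,0,0,0,0,0,40],[0,0,0,0,0,0,40],[0,0,0,0,0,-0.02,40],[0,0,0,0,0,-0.04,40],[0,0,0,0,0,-0.06,40],[0,0,0,0,0,-0.08,40],[0,0,0,0,0,-0.04,40],[0,0,0,0,0,0,40],[0,0,0,0,0,0,40]]]' 20
python3 - <<'E'
from h import *
need(.5075,.3257,.2,59.3)
snap('wrist','w8');snap('side','s8');snap('top','t8')
A=(0,0,0);B=(180,255,255)
L=load('wrist');print('w holder');blob(L,A,B,.04,.056,(200,100,450,300),300);blob(L,A,(180,255,90),.1,.125,(250,150,400,300),30)
L=load('side');print('s key');blob(L,A,B,.1,.125,(255,300,320,390),30)
L=load('top');print('bobbins');blob(L,(15,20,80),(40,200,255),.04,.054,(400,230,600,380),30);blob(L,A,B,.028,.04,(400,230,600,380),300)
slot(L,397,246,10);slot(L,288,258,10)
cv2.imwrite('pics/s8c.png',np.hstack([cv2.resize(cv2.imread('pics/s8.png')[120:420,220:460],(320,400)),cv2.resize(cv2.imread('pics/t8.png')[130:370,230:530],(480,400))]))
E
```

```text
time_s: 37.73
position: [0.5076, 0.3261, 0.0725]
orientation: [-0.0, 0.263, 0.965, -0.0]
force: [-0.6, 0.2, -0.5]
finger_gap: 0.0135
gripper_force: 40.0
t 37.73 pos [0.5076 0.3261 0.0725] yang 59.49 tilt 0.03 | shift fs [-0.0003 -0.0008  0.0007] turn fs 0.0031 F [-0.6  0.2 -0.5] gap 13.5 q6 -0.65
time_s: 38.82
position: [0.5086, 0.3266, 0.1951]
orientation: [0.002, 0.263, 0.965, 0.001]
force: [0.2, 0.2, -0.9]
finger_gap: 0.0398
gripper_force: 0.0
t 38.82 pos [0.5086 0.3266 0.1951] yang 59.49 tilt 0.22 | shift fs [ 0.001  -0.0026 -0.0098] turn fs 0.0032 F [ 0.2  0.2 -0.9] gap 39.8 q6 -0.65
w holder
px [318.2 220.4] n 5984 mean [0.5037 0.3275 0.0503] zmed 0.0503 rect [506.7 325.8] [ 70.1 100.1] 59.5
px [318.3 236.3] n 700 mean [0.505  0.327  0.1144] zmed 0.1149 rect [506.2 326. ] [13.5 35.4] 59.3
s key
px [304.8 336.1] n 309 mean [0.5065 0.3282 0.1122] zmed 0.1145 rect [507.6 325.3] [14.5 36.9] 58.7
bobbins
px [477.5 288.5] n 185 mean [ 0.4903 -0.314   0.0466] zmed 0.0463 rect [ 490.3 -313.8] [36.6 38.8] 1.2
px [484.2 329.4] n 194 mean [ 0.3919 -0.3293  0.0464] zmed 0.0464 rect [ 391.7 -328.8] [36.  40.4] 0.5
px [480.  310.6] n 809 mean [ 0.4374 -0.3228  0.0342] zmed 0.0345 rect [ 440.  -321.5] [220.1 162.8] 7.4
40 slot mid [ 593.4 -119.6] angle -82.6 head [ 593.7 -119.3] [37.6 34.9]
42 slot mid [557.8 153.5] angle -82.9 head [558.1 152.6] [37.6 37.3]
```

View pics/s8c.png

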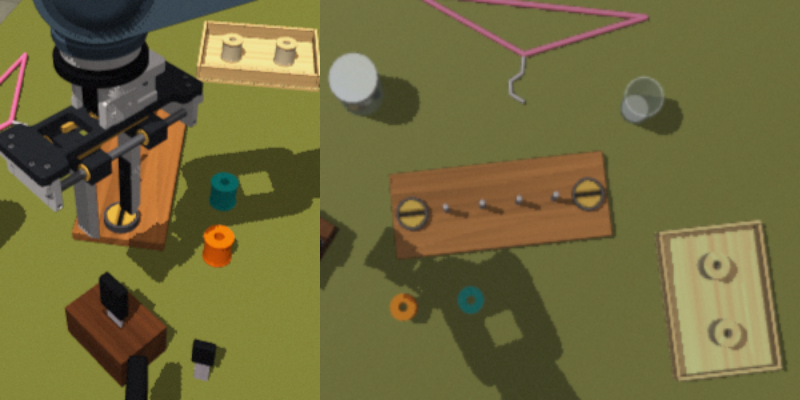

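Key top is back at 115 mm, as at the start, and upright in the block. Both cams read −82.6° and −82.9°, which is home. The tray was nudged about 17 mm, but both bobbins still stand inside it, and nothing touches the gripper. Handing in.

```bash
python3 -m creep '[[[0,0,0,0,0,0,40],[0,0,0,0,0,0,40],[0,0,0,0,0,0,40],[0,0,0,0,0,0,40],[0,0,0,0,0,0,40],[0,0,0,0,0,0,40]]]' 20 && python3 -c "
from workcell import *
print(sign_off())"
```

```text
time_s: 39.47
position: [0.5077, 0.3262, 0.1927]
orientation: [-0.0, 0.263, 0.965, -0.0]
force: [-0.2, 0.1, 0.2]
finger_gap: 0.0396
gripper_force: 0.0
the job is handed in; nothing more can be done
None
```

The job is handed in at about 39 s (no verdict came back): both bobbins present are in the tray, both cams are turned home, the key is back down in its block, and I did not touch the jar, tea glass or hanger.

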